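# Erect the meter case and hold its lid at the hinge

## Task

First raise the left, right and front panels of the blue folding meter case upright. Then pick up the loose lid by its black grip, bring its brass knuckle down between the two knuckles on the case's back wall so that the holes line up for the hinge pin, and finish still holding the lid there, level and steady over the case without resting or pressing on it. Leave the pin, the meter and everything else where they are.

Things in the scene. Friction and masses are not known exactly. Their poses are not given: they have to be found in the camera images.
- case: blue folding meter case fixed to the counter; origin at the centre of its underside. Base 110 (its x) by 170 mm (y), floor 11 mm up; +x points to its back, +y to its left. Back wall fixed upright, 66 mm tall. Left (+y), right (-y) and front (-x) panels start partly folded out; raised they are 66 mm tall, outer faces 85 mm (left, right) and 55 mm (front) from the origin
- case_hole (a point): centre of the hinge line of the two brass knuckles on the case's back wall, in the case's axes, holes along y; 64 mm behind the case's origin, 82 mm above the counter. Each knuckle is 24 mm long, 18 mm across, with an 11 mm hole; the 36 mm gap between them, open above, is centred on this point
- lid: loose blue lid, about 0.18 kg, lying flat on the counter; origin at the centre of its plate's underside. Plate 104 (its x) by 170 (y) by 6 mm, +x towards its knuckle. When level with its hole on case_hole, its underside is 73 mm above the counter, 7 mm above the raised panels
- lid_grip (a point): middle of the lid's upright black grip, 34 mm above the lid's underside, in the lid's axes. The grip is a fin 14 mm thick (lid's x), 60 mm long (lid's y), from 6 to 52 mm above the underside, in the middle of the plate
- lid_hole (a point): centre of the hole in the lid's brass knuckle, in the lid's axes: the hole runs along the lid's y. It lies 67 mm behind the lid's middle (+x) and 9 mm above its underside; the knuckle is 26 mm long, 18 mm across, with an 11 mm hole
- left_panel (a joint): angle of the left panel, rad: 0 = folded out flat, 1.57 = upright against its stop; starts at 0.8 to 1.15. A stiff friction hinge (about 0.06 N m, 1 to 2 N at the free edge) keeps it where it is left. Pushing the free edge from outside, inward and slightly upward, raises it
- left_edge (a point): middle of the free (top) edge of the left panel of the case. The panel is 5 mm thick and 98 mm long along that edge; the edge is 54 mm from the panel's hinge line, which lies 12 mm above the counter along the left side of the base (the case's +y side)
- right_panel (a joint): angle of the right panel, rad: 0 = folded out flat, 1.57 = upright against its stop; starts at 0.8 to 1.15. A stiff friction hinge (about 0.06 N m, 1 to 2 N at the free edge) keeps it where it is left. Pushing the free edge from outside, inward and slightly upward, raises it
- right_edge (a point): middle of the free (top) edge of the right panel of the case. The panel is 5 mm thick and 98 mm long along that edge; the edge is 54 mm from the panel's hinge line, which lies 12 mm above the counter along the right side of the base (the case's -y side)
- front_panel (a joint): angle of the front panel, rad: 0 = folded out flat, 1.57 = upright against its stop; starts at 0.8 to 1.15. A stiff friction hinge (about 0.06 N m, 1 to 2 N at the free edge) keeps it where it is left. Pushing the free edge from outside, inward and slightly upward, raises it
- front_edge (a point): middle of the free (top) edge of the front panel of the case. The panel is 5 mm thick and 158 mm long along that edge; the edge is 54 mm from the panel's hinge line, which lies 12 mm above the counter along the front side of the base (the case's -x side)
- acid_bottle: brown bottle with blue cap, 64 mm across, 140 mm tall, stands at the back; leave alone; origin at the centre of its underside
- rack: white test-tube rack, 56x176x110 mm, at the back; leave alone; origin at the centre of its underside
- small_bottle: white sample bottle with green cap, 34 mm across, 68 mm tall, back right; leave alone; origin at the centre of its underside
- yellow_cup: yellow plastic cup, 70 mm across, 61 mm tall, front left; leave alone; origin at the centre of its underside
- screwdriver: red-handled screwdriver, 200 mm long, lying near the front edge on the right; leave alone; origin at the centre of its underside
- book: black notebook, 110x76x14 mm, lying near the front edge; leave alone; origin at the centre of its underside
- hinge_pin: steel hinge pin, 6 mm thick, 110 mm long with a short bent end, lying near the front edge; for a colleague to insert later, leave alone; origin at the centre of its underside
- meter: multimeter, 145x72x45 mm, lying in the case; leave it there; origin at the centre of its underside

How it is judged:
By the outcome, as a careful person would: the job done as asked, in the order asked, and still so for the second after the job is handed in, while the arm keeps its last pose, push and grip.
It also fails if it takes over 64 s, if anything falls off the work surface, if the arm or the gripper's body presses on something with over 40 N, if the wrist force passes 120 N, or if a joint passes its speed limit or range.

## Robot

A 6-joint arm with a two-finger parallel gripper is mounted at the origin on a cart in front of the work surface, level with it; the furniture and walls round the work are solid. World frame = base frame: x ahead of the robot, y to its left, z up, the work surface at z = 0. Lengths are in m, angles in rad, forces in N, time in s.
With the tool pointing down it reaches from about 0.35 to 0.875 m from the base axis. Payload 4.2 kg.
Tool frame: the origin (TCP) lies midway between the tips of the shut fingers; the grasp point (between the pads) lies 19 mm behind it; z points along the fingers, y is the line along which they close (so a half turn about z gives the same grasp; the last joint's range is limited). The gripper opens to 87 mm and grips with 3 to 60 N. Pads are 19 mm wide; open, the fingers measure 117 mm over their backs; the gripper's body (75 mm by 190 mm) begins 51 mm behind the grasp point.
Start: joints at [1.526, 0.385, 0.008, 0, -1.194, -0.259], TCP at [0.187, 0.596, 0.223] pointing down, gripper open.
Joint ranges: [-3.14, 3.14], [-1.21, 2.06], [-1.07, 1.41], [-3.16, 2.05], [-2.99, -0.16], [-3.1, 3.1]. Speed limits (rad/s): [2.79, 2.79, 3.14, 3.14, 3.14, 3.14].

## Interface

Orientations are given as a unit quaternion [x, y, z, w].
In Python, from workcell import arm, camera, find_in gives the robot as it stands. The module is installed in compiled form; this text tells all that it offers.
- The arm moves only by the shell command python3 -m handwheel 'ROWS' [FORCE]. ROWS is JSON, a list of rows, each an object of numbers: "jaw": the finger opening in cm, from 0 to 8.7; "x", "y", "z": the shift along the tool's x, y, z in cm; "ax", "ay", "az": the turn, a rotation vector about the tool's x, y, z in rad. In form: [{"jaw": .., "x": .., "y": .., "z": .., "ax": .., "ay": .., "az": ..}, ...]. A call has 1 to 5 rows; each row is the pose to reach, as a shift and turn from the pose commanded when the call began, along the tool's axes at that moment; what a row does not reach only later rows make up. A row lasts 1/12 s, in which the tool goes at most 41.7 mm and 7.16 degrees, less where a joint would pass 70% of its speed; a pose out of reach is approached as far as the arm can. A call with a gripper value outside its range is refused whole. The fingers move at their own pace and stop on an object; FORCE is the grip in N (left out, the last holds). Time passes only in rows, so rows that repeat a pose let the fingers close. It gives the time, the measured TCP pose, the force, the opening and the grip force at its end, in the units of the state.
- arm.state(): the state, without advancing time (a new reading comes with each control period).
- camera(name): name is "scene" or "top" or "wrist"; returns a dict with "img" (480x640x3 uint8, blue, green, red), "depth" (480x640 float32, m along the optical axis (not along the pixel's ray), 0 where there is no reading), "fx", "fy", "cx", "cy" (pixels), "R" (3x3) and "t" (3): a world point X has camera coordinates R X + t; the wrist camera has in their place "T_tool_cam" (4x4, takes a point from camera to tool coordinates, whose origin is the TCP and whose axes are the flange's). Camera axes: x right, y down, z forward; pixel columns grow to the right and rows downward; lengths in m; the calibration is good to about 2 mm. The wrist camera is an equidistant fisheye: a pixel r from the principal point sees the ray r / f radians off the axis. A picture is of the moment at which its call begins: read the wrist's pose just before it.
- arm.sign_off(): hands the job in; it is judged then, once.
Trained networks look in a picture, given as the dict that the camera call returned (one of the last four; its "shot" number tells which), for a name from the list of things; names that differ only in an ending like _2 or _b are one class to them, and where a whole thing is asked for, a point or a joint stands for the part that bears it (a point fixed in the world has none). Each returns a list of dicts, best first, with "confidence" (0 to 1); they miss things now and then, are a little off and sometimes report something else, mostly with a low value. They report only what shows in the picture. A call takes as long as a camera call.
- find_in(picture, name): "at" ([x, y, z] in m, in world coordinates, good to about 4 mm: the middle of the surface that is visible of it).
The state is a dict: "clock": time; "qpos": joint angles; "joint_vel": joint speeds; "effort": joint torques, N m; "eef_pos": TCP position; "tool_rot": TCP orientation; "force": force on the tool from outside, world axes, zero at the start; "moment": the same for the moment, N m; "opening": finger opening in m; "gripper_force": force on a finger pad.
Only numpy, scipy, OpenCV 4.12 (cv2) and the standard library are available. Lean on these libraries where they do the work, as an engineer would, in place of code of your own. Each camera call takes 0.05 s, during which the arm holds its last target. There are 200 camera calls.

## Working session

There is one attempt and no reset: what is moved stays moved. The work goes in short steps, Python scripts to look and compute and a shell command to move; the robot and the scene stay as the last step left them, time stands still between calls to the robot, and variables do not carry over. Pictures are saved under pics/ and viewed, at most 10 in all, crops included, and the job is handed in when it is done.

```bash
mkdir -p pics
python3 - <<'E'
from workcell import arm,camera,find_in
import cv2,numpy as np,pickle
s=arm.state();print({k:np.round(v,3).tolist() for k,v in s.items()})
for n in ("top","scene"):
    c=camera(n);cv2.imwrite(f"pics/{n}1.png",c["img"]);pickle.dump(c,open(f"{n}1.pkl","wb"))
    print(n,c["fx"],c["R"].round(3).tolist(),c["t"].round(3).tolist())
    for k in ["case","case_hole","lid","lid_grip","lid_hole","left_edge","right_edge","front_edge","meter","yellow_cup","acid_bottle","rack","hinge_pin","book","small_bottle","screwdriver"]:
        print(k,[(np.round(d["at"],3).tolist(),round(d["confidence"],2)) for d in find_in(c,k)[:2]])
E
```

```text
{'clock': 0.0, 'qpos': [1.526, 0.386, 0.007, -0.001, -1.194, -0.259], 'joint_vel': [-0.0, -0.0, -0.001, -0.001, -0.001, 0.001], 'effort': [-0.001, -39.066, 18.741, 4.22, 0.011, -0.0], 'eef_pos': [0.187, 0.596, 0.221], 'tool_rot': [0.988, -0.151, -0.0, 0.001], 'force': [0.009, -0.107, 0.122], 'moment': [-0.017, 0.037, -0.027], 'gripper_force': 0.0, 'opening': 0.087}
top 559.960453280133 [[0.005, -1.0, 0.009], [-0.998, -0.006, -0.07], [0.07, -0.009, -0.998]] [0.001, 0.591, 1.283]
case [([0.576, -0.183, 0.03], 0.55), ([0.407, -0.008, 0.005], 0.49)]
case_hole [([0.577, -0.182, 0.031], 0.85)]
lid [([0.587, 0.18, 0.008], 0.88)]
lid_grip [([0.587, 0.176, 0.005], 0.77)]
lid_hole [([0.586, 0.18, 0.008], 0.71), ([0.583, -0.274, 0.037], 0.45)]
left_edge [([0.576, -0.071, 0.04], 0.65)]
right_edge [([0.585, -0.278, 0.036], 0.68), ([0.576, -0.073, 0.04], 0.68)]
front_edge [([0.516, -0.182, 0.046], 0.72)]
meter [([0.57, -0.173, 0.043], 0.82), ([0.583, -0.276, 0.033], 0.24)]
yellow_cup [([0.337, 0.352, 0.023], 0.65), ([0.586, -0.277, 0.036], 0.37)]
acid_bottle [([0.78, 0.109, 0.13], 0.76), ([0.574, 
[... 561 characters left out ...]
], 0.72), ([0.578, -0.15, 0.04], 0.52)]
lid_hole [([0.59, 0.198, 0.004], 0.86)]
left_edge [([0.572, -0.061, 0.046], 0.69), ([0.365, 0.148, 0.018], 0.64)]
right_edge [([0.583, -0.276, 0.036], 0.93)]
front_edge [([0.514, -0.168, 0.044], 0.83), ([0.584, -0.274, 0.035], 0.44)]
meter [([0.579, -0.148, 0.041], 0.7), ([0.518, -0.167, 0.042], 0.52)]
yellow_cup [([0.336, 0.336, 0.035], 0.65)]
acid_bottle [([0.781, 0.133, 0.092], 0.67)]
rack [([0.787, -0.056, 0.066], 0.58), ([0.586, -0.274, 0.035], 0.2)]
hinge_pin [([0.404, 0.005, 0.008], 0.51), ([0.366, -0.22, 0.023], 0.33)]
book [([0.368, 0.148, 0.014], 0.85)]
small_bottle [([0.761, -0.161, 0.044], 0.76)]
screwdriver [([0.362, -0.218, 0.024], 0.62)]
```

View pics/top1.png

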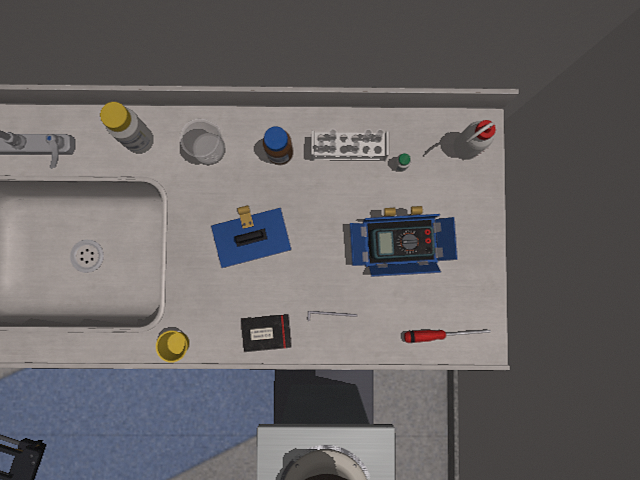

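Run:
```python
import pickle,cv2,numpy as np
for n in("top","scene"):
    c=pickle.load(open(n+"1.pkl","rb"))
    v,u=np.mgrid[:480,:640];d=c["depth"]
    P=np.stack([(u-c["cx"])/c["fx"]*d,(v-c["cy"])/c["fy"]*d,d],-1)-c["t"]
    W=P@c["R"];W[d==0]=np.nan
    np.save(n+"W.npy",W)
    hsv=cv2.cvtColor(c["img"],cv2.COLOR_BGR2HSV)
    for nm,lo,hi in(("blue",(95,80,40),(130,255,255)),("brass",(15,80,60),(32,255,255)),("dark",(0,0,0),(180,255,50))):
        m=cv2.inRange(hsv,lo,hi);k,l,st,ce=cv2.connectedComponentsWithStats(m)
        for i in range(1,k):
            if st[i,4]>40:
                w=W[l==i];w=w[~np.isnan(w[:,0])]
                if len(w) and w[:,0].mean()>.45 and w[:,0].mean()<.72: print(n,nm,st[i].tolist(),w.min(0).round(3),w.max(0).round(3),np.median(w,0).round(3))
```

```text
top blue [211, 208, 80, 60, 2664] [ 0.516  0.086 -0.004] [0.657 0.272 0.015] [0.582 0.174 0.006]
top blue [350, 214, 107, 62, 2657] [ 0.499 -0.294 -0.002] [ 0.638 -0.052  0.072] [ 0.564 -0.183  0.038]
top brass [237, 206, 16, 22, 227] [ 0.61   0.175 -0.001] [0.66  0.213 0.026] [0.637 0.192 0.011]
top brass [411, 206, 12, 9, 88] [ 0.635 -0.21   0.074] [ 0.654 -0.187  0.095] [ 0.644 -0.198  0.088]
top brass [384, 208, 12, 8, 89] [ 0.632 -0.15   0.005] [ 0.655 -0.127  0.098] [ 0.64  -0.139  0.089]
top dark [396, 216, 41, 3, 43] [ 0.628 -0.248  0.038] [ 0.634 -0.155  0.069] [ 0.631 -0.202  0.057]
top dark [368, 220, 66, 43, 773] [ 0.53  -0.249  0.004] [ 0.63  -0.097  0.044] [ 0.607 -0.153  0.012]
top dark [234, 229, 33, 17, 324] [0.568 0.142 0.001] [0.606 0.218 0.058] [0.584 0.177 0.046]
top dark [375, 228, 58, 29, 687] [ 0.543 -0.242  0.035] [ 0.608 -0.11   0.055] [ 0.573 -0.191  0.042]
scene blue [285, 184, 55, 60, 1196] [ 0.5   -0.3   -0.004] [ 0.641 -0.05   0.084] [ 0.554 -0.193  0.039]
scene blue [281, 289, 67, 68, 2268] [ 0.519  0.089 -0.002] [0.659 0.273 0.054] [0.582 0.2   0.006]
scene brass [279, 318, 25, 13, 216] [ 0.611  0.176 -0.   ] [0.664 0.21  0.02 ] [0.638 0.194 0.009]
scene dark [283, 197, 49, 51, 1082] [ 0.522 -0.253 -0.003] [ 0.647 -0.054  0.081] [ 0.591 -0.138  0.034]
scene dark [303, 297, 21, 37, 406] [0.568 0.144 0.005] [0.609 0.22  0.054] [0.589 0.194 0.029]
scene dark [249, 423, 9, 26, 48] [ 0.707  0.404 -0.024] [ 0.721  0.446 -0.005] [ 0.718  0.426 -0.012]
```

The top view shows the case at about (400,243), its brass knuckles at (390,211) and (417,210). The lid is at (250,238), yawed slightly, with its knuckle at (245,217). The pin is at (330,315).

```bash
cat > h.py <<'E'
import numpy as np
from scipy.spatial.transform import Rotation as Ro
from workcell import arm
def to(pos,yaw_x):
    "rows needed: shift in cm, az, to bring tool to pos, tool x at world angle yaw_x, pointing down"
    s=arm.state();R=Ro.from_quat(s["tool_rot"])
    d=R.inv().apply(np.array(pos)-s["eef_pos"])*100
    T=Ro.from_matrix(np.c_[[np.cos(yaw_x),np.sin(yaw_x),0],[np.sin(yaw_x),-np.cos(yaw_x),0],[0,0,-1]])
    return d.round(2),(R.inv()*T).as_rotvec().round(3)
E
python3 - <<'E'
import numpy as np,cv2,pickle
for n in("top","scene"):
    W=np.load(n+"W.npy");c=pickle.load(open(n+"1.pkl","rb"));hsv=cv2.cvtColor(c["img"],cv2.COLOR_BGR2HSV)
    b=cv2.inRange(hsv,(95,80,30),(130,255,255))>0
    w=W[b&~np.isnan(W[...,0])]
    lid=w[(w[:,1]>.05)&(w[:,1]<.3)&(w[:,0]>.5)&(w[:,0]<.7)&(w[:,2]<.03)]
    print(n,"lid",cv2.minAreaRect(lid[:,:2].astype(np.float32)*1000))
    w=w[(w[:,1]<-.03)&(w[:,1]>-.32)&(w[:,0]>.48)&(w[:,0]<.7)]
    bw=w[(w[:,0]>.61)&(w[:,2]>.058)];p=np.polyfit(bw[:,1],bw[:,0],1);print("back wall n,slope,x@-.17,ymin,ymax",len(bw),p[0],np.polyval(p,-.17),bw.min(0),bw.max(0))
    for k,m in(("L",w[:,1]>-.085),("R",w[:,1]<-.262),("F",w[:,0]<.524)):
        q=w[m&(w[:,2]>.012)];ce=q.mean(0);nn=np.linalg.svd(q-ce)[2][2];print(k,len(q),q.min(0).round(3),q.max(0).round(3),"n",nn.round(2), "top", q[q[:,2]>np.percentile(q[:,2],85)].mean(0).round(3))
    g=cv2.inRange(hsv,(15,80,60),(32,255,255))>0
    w=W[g&~np.isnan(W[...,0])];w=w[(w[:,0]>.6)&(w[:,0]<.7)&(w[:,1]<.25)&(w[:,1]>-.25)]
    for m in (w[:,1]>0,(w[:,1]<0)&(w[:,1]>-.17),(w[:,1]<-.17)):
        q=w[m];q=q[q[:,2]>(.006 if q[0,1]>0 else .084)];print("brass",len(q),q.mean(0).round(4),cv2.minAreaRect(q[:,:2].astype(np.float32)*1000))
E
```

```text
top lid ((586.752685546875, 179.6488037109375), (103.81428527832031, 169.47366333007812), 14.974177360534668)
back wall n,slope,x@-.17,ymin,ymax 186 -0.0575582372818416 0.6308843099157504 [ 0.61573849 -0.28813768  0.05835355] [ 0.6379488  -0.08553572  0.07193229]
L 484 [ 0.522 -0.085  0.017] [ 0.619 -0.052  0.061] n [-0.05  0.74 -0.67] top [ 0.569 -0.058  0.055]
R 615 [ 0.536 -0.294  0.015] [ 0.633 -0.262  0.06 ] n [ 0.04 -0.74 -0.67] top [ 0.585 -0.288  0.052]
F 623 [ 0.499 -0.254  0.012] [ 0.523 -0.059  0.069] n [-0.9  -0.05 -0.44] top [ 0.504 -0.172  0.062]
brass 202 [0.6361 0.1914 0.0125] ((635.147705078125, 191.26675415039062), (50.603607177734375, 25.7446231842041), 14.53487777709961)
brass 80 [ 0.6402 -0.1386  0.0897] ((639.9537963867188, -138.8762664794922), (15.99349594116211, 23.087614059448242), 1.1647862195968628)
brass 78 [ 0.6442 -0.1986  0.0892] ((644.9180297851562, -198.59332275390625), (16.172060012817383, 22.383012771606445), 2.5418810844421387)
scene lid ((588.3448486328125, 180.856689453125), (103.40975189208984, 170.395263671875), 14.907583236694336)
back wall n,
[... 156 characters left out ...]
-0.085  0.012] [ 0.63  -0.05   0.067] n [ 0.05  0.78 -0.62] top [ 0.586 -0.059  0.055]
R 387 [ 0.538 -0.294  0.02 ] [ 0.634 -0.262  0.054] n [-0.05  0.73  0.68] top [ 0.589 -0.286  0.049]
F 326 [ 0.5   -0.25   0.017] [ 0.524 -0.057  0.064] n [-0.89 -0.06 -0.44] top [ 0.507 -0.174  0.061]
brass 202 [0.6385 0.1939 0.0112] ((636.9215087890625, 193.12342834472656), (49.79865646362305, 28.97443389892578), 15.35317611694336)
brass 35 [ 0.6435 -0.1351  0.0892] ((643.7513427734375, -136.20022583007812), (14.865203857421875, 25.416053771972656), 8.748674392700195)
brass 35 [ 0.6477 -0.1951  0.0891] ((647.3568115234375, -194.51368713378906), (26.643266677856445, 13.899188995361328), 89.19385528564453)
```

```bash
python3 -c "
from h import *
print(to([.571,-.021,.20],-1.509))"
```

```text
(array([55.12, 47.42,  2.26]), array([-0.   ,  0.   ,  1.205]))
```

```bash
python3 -m handwheel '[{"jaw":0,"x":55.1,"y":47.4,"z":2.3,"az":1.205},{"jaw":0,"x":55.1,"y":47.4,"z":2.3,"az":1.205},{"jaw":0,"x":55.1,"y":47.4,"z":2.3,"az":1.205},{"jaw":0,"x":55.1,"y":47.4,"z":2.3,"az":1.205},{"jaw":0,"x":55.1,"y":47.4,"z":2.3,"az":1.205}]' 20; python3 -c "
from h import *
print(to([.571,-.021,.20],-1.509))"
```

```text
(array([55.12, 47.42,  2.26]), array([-0.   ,  0.   ,  1.205]))validation failed for argument at $[0]...
```

```bash
python3 -m handwheel '[{"jaw":0,"x":8,"y":7,"z":0.5,"ax":0,"ay":0,"az":0.25}]' 20; echo; python3 -m handwheel '[{"jaw":0,"x":40,"y":40,"z":2,"ax":0,"ay":0,"az":1.0}]'
```

```text
clock: 1.78
eef_pos: [0.2069, 0.5652, 0.2198]
tool_rot: [0.977, -0.211, 0.0, -0.002]
force: [1.0, 1.0, 0.8]
opening: 0.0847
gripper_force: 0.0

clock: 1.87
eef_pos: [0.2233, 0.5224, 0.218]
tool_rot: [0.961, -0.275, 0.0, 0.0]
force: [1.3, -0.1, 0.6]
opening: 0.08
gripper_force: 0.0
```

```bash
python3 -c "
from h import *
print(to([.571,-.021,.20],-1.509))"
```

```text
(array([58.26, 27.7 ,  1.85]), array([ 0.   , -0.001,  0.951]))
```

```bash
python3 -m handwheel '[{"jaw":0,"x":58,"y":28,"z":2,"ax":0,"ay":0,"az":0.95},{"jaw":0,"x":58,"y":28,"z":2,"ax":0,"ay":0,"az":0.95},{"jaw":0,"x":58,"y":28,"z":2,"ax":0,"ay":0,"az":0.95},{"jaw":0,"x":58,"y":28,"z":2,"ax":0,"ay":0,"az":0.95},{"jaw":0,"x":58,"y":28,"z":2,"ax":0,"ay":0,"az":0.95}]'; python3 -c "
from h import *
print(to([.571,-.021,.20],-1.509))"
```

```text
clock: 2.28
eef_pos: [0.3357, 0.3444, 0.213]
tool_rot: [0.83, -0.558, 0.0, -0.0]
force: [1.4, 0.5, -0.9]
opening: 0.0481
gripper_force: 0.0
(array([42.72, -8.02,  1.28]), array([-0.001,  0.001,  0.325]))
```

```bash
python3 -m handwheel '[{"jaw":0,"x":42.7,"y":-8,"z":1.3,"ax":0,"ay":0,"az":0.325},{"jaw":0,"x":42.7,"y":-8,"z":1.3,"ax":0,"ay":0,"az":0.325},{"jaw":0,"x":42.7,"y":-8,"z":1.3,"ax":0,"ay":0,"az":0.325},{"jaw":0,"x":42.7,"y":-8,"z":1.3,"ax":0,"ay":0,"az":0.325},{"jaw":0,"x":42.7,"y":-8,"z":1.3,"ax":0,"ay":0,"az":0.325}]'; python3 -c "
from h import *
print(to([.571,-.021,.035],-1.509))"
```

```text
clock: 2.7
eef_pos: [0.4494, 0.1699, 0.2069]
tool_rot: [0.731, -0.683, 0.0, -0.001]
force: [0.3, -0.1, -1.2]
opening: 0.0151
gripper_force: 0.0
(array([ 19.88, -10.82,  17.19]), array([-0.001,  0.001,  0.006]))
```

```bash
python3 -m handwheel '[{"jaw":0,"x":19.9,"y":-10.8,"z":0.5,"ax":0,"ay":0,"az":0.006},{"jaw":0,"x":19.9,"y":-10.8,"z":0.5,"ax":0,"ay":0,"az":0.006},{"jaw":0,"x":19.9,"y":-10.8,"z":1,"ax":0,"ay":0,"az":0.006},{"jaw":0,"x":19.9,"y":-10.8,"z":3,"ax":0,"ay":0,"az":0.006},{"jaw":0,"x":19.9,"y":-10.8,"z":5,"ax":0,"ay":0,"az":0.006}]'; python3 -c "
from h import *
print(to([.571,-.021,.035],-1.509))"
```

```text
clock: 3.12
eef_pos: [0.5594, -0.0004, 0.1734]
tool_rot: [0.728, -0.685, 0.002, -0.003]
force: [1.4, 0.4, 0.5]
opening: 0.0004
gripper_force: 0.0
(array([ 2.13, -0.94, 13.84]), array([-0.007,  0.   , -0.001]))
```

```bash
python3 -m handwheel '[{"jaw":0,"x":2,"y":-0.9,"z":4,"ax":0,"ay":0,"az":0},{"jaw":0,"x":2,"y":-0.9,"z":8,"ax":0,"ay":0,"az":0},{"jaw":0,"x":2,"y":-0.9,"z":12,"ax":0,"ay":0,"az":0},{"jaw":0,"x":2,"y":-0.9,"z":13.8,"ax":0,"ay":0,"az":0},{"jaw":0,"x":2,"y":-0.9,"z":13.8,"ax":0,"ay":0,"az":0}]'; python3 -c "
from h import *
print(to([.574,-.077,.035],-1.509))"
```

```text
clock: 3.53
eef_pos: [0.5628, -0.019, 0.028]
tool_rot: [0.728, -0.686, -0.003, 0.004]
force: [-0.4, 0.3, 0.1]
opening: 0.0005
gripper_force: 0.0
(array([ 5.86, -0.77, -0.71]), array([ 0.011, -0.001, -0.003]))
```

```bash
python3 -m handwheel '[{"jaw":0,"x":1.5,"y":-0.5,"z":-0.6,"ax":0,"ay":0,"az":0},{"jaw":0,"x":3,"y":-0.5,"z":-0.6,"ax":0,"ay":0,"az":0},{"jaw":0,"x":4.2,"y":-0.5,"z":-0.6,"ax":0,"ay":0,"az":0},{"jaw":0,"x":5,"y":-0.5,"z":-0.6,"ax":0,"ay":0,"az":0},{"jaw":0,"x":5.4,"y":-0.5,"z":-0.6,"ax":0,"ay":0,"az":0}]';python3 -m handwheel '[{"jaw":0,"x":0,"y":0,"z":0,"ax":0,"ay":0,"az":0},{"jaw":0,"x":0.2,"y":0,"z":0,"ax":0,"ay":0,"az":0},{"jaw":0,"x":0.2,"y":0,"z":0,"ax":0,"ay":0,"az":0}]'; python3 -c "
from h import *
print(to([.574,-.077,.035],-1.509),arm.state()['force'])"
```

```text
clock: 3.95
eef_pos: [0.5757, -0.0721, 0.0404]
tool_rot: [0.728, -0.685, 0.001, -0.001]
force: [-0.1, 2.6, 1.1]
opening: 0.0006
gripper_force: 0.7
clock: 4.2
eef_pos: [0.5745, -0.0735, 0.039]
tool_rot: [0.728, -0.685, -0.0, 0.0]
force: [-0.4, 0.2, -0.1]
opening: 0.0003
gripper_force: 0.0
(array([0.35, 0.08, 0.4 ]), array([ 0.001, -0.   , -0.001])) [-0.38150313  0.15569791 -0.13672461]
```

```bash
for i in 1 2 3; do python3 -m handwheel '[{"jaw":0,"x":0.1,"y":0,"z":0,"ax":0,"ay":0,"az":0},{"jaw":0,"x":0.2,"y":0,"z":0,"ax":0,"ay":0,"az":0}]' | grep -E 'pos|^force'; done
```

```text
eef_pos: [0.5747, -0.0751, 0.0389]
force: [-0.3, 0.7, 0.8]
eef_pos: [0.5749, -0.0766, 0.0389]
force: [-2.6, 8.0, 3.3]
eef_pos: [0.5749, -0.0768, 0.0389]
force: [-3.0, 16.4, 4.3]
```

```bash
python3 -m handwheel '[{"jaw":0,"x":-1,"y":0,"z":0,"ax":0,"ay":0,"az":0},{"jaw":0,"x":-1.5,"y":0,"z":-4,"ax":0,"ay":0,"az":0},{"jaw":0,"x":-1,"y":0,"z":-8,"ax":0,"ay":0,"az":0},{"jaw":0,"x":2,"y":0,"z":-9,"ax":0,"ay":0,"az":0},{"jaw":0,"x":6,"y":0,"z":-9,"ax":0,"ay":0,"az":0}]';python3 -m handwheel '[{"jaw":0,"x":4,"y":0,"z":0,"ax":0,"ay":0,"az":0},{"jaw":0,"x":8,"y":0,"z":0,"ax":0,"ay":0,"az":0},{"jaw":0,"x":12,"y":0,"z":0,"ax":0,"ay":0,"az":0},{"jaw":0,"x":16,"y":0,"z":0,"ax":0,"ay":0,"az":0},{"jaw":0,"x":18.5,"y":0,"z":0,"ax":0,"ay":0,"az":0}]'; python3 -c "
from h import *
print(to([.590,-.325,.038],-1.509),arm.state()['force'])"
```

```text
clock: 5.12
eef_pos: [0.5823, -0.1382, 0.1341]
tool_rot: [0.73, -0.683, 0.004, -0.003]
force: [0.4, -0.9, 0.6]
opening: 0.0002
gripper_force: 0.0
clock: 5.53
eef_pos: [0.5898, -0.3277, 0.1286]
tool_rot: [0.728, -0.686, 0.0, 0.001]
force: [0.6, -0.5, -0.9]
opening: 0.0005
gripper_force: 0.0
(array([-0.28, -0.04,  9.06]), array([ 0.001, -0.001, -0.003])) [ 0.60225157 -0.46195379 -0.91490238]
```

```bash
python3 -m handwheel '[{"jaw":0,"x":0,"y":0,"z":4,"ax":0,"ay":0,"az":0},{"jaw":0,"x":0,"y":0,"z":7.5,"ax":0,"ay":0,"az":0},{"jaw":0,"x":0,"y":0,"z":9,"ax":0,"ay":0,"az":0},{"jaw":0,"x":-1,"y":0,"z":9,"ax":0,"ay":0,"az":0},{"jaw":0,"x":-2.5,"y":0,"z":9,"ax":0,"ay":0,"az":0}]';python3 -m handwheel '[{"jaw":0,"x":-1,"y":0,"z":0,"ax":0,"ay":0,"az":0},{"jaw":0,"x":-2,"y":0,"z":0,"ax":0,"ay":0,"az":0},{"jaw":0,"x":-2.5,"y":0,"z":0,"ax":0,"ay":0,"az":0},{"jaw":0,"x":-2.7,"y":0,"z":0,"ax":0,"ay":0,"az":0}]'; python3 -c "
from h import *
print(to([.586,-.266,.038],-1.509),arm.state()['force'])"
```

```text
clock: 5.95
eef_pos: [0.5883, -0.2998, 0.0383]
tool_rot: [0.728, -0.686, -0.0, 0.001]
force: [-0.3, -6.7, 5.1]
opening: 0.0001
gripper_force: 3.2
clock: 6.28
eef_pos: [0.5882, -0.2704, 0.0408]
tool_rot: [0.729, -0.685, 0.001, -0.001]
force: [-0.5, -0.7, 0.7]
opening: 0.0005
gripper_force: 0.6
(array([-0.45,  0.2 ,  0.28]), array([-0.003, -0.001,  0.001])) [-0.54432732 -0.70178549  0.74953153]
```

```bash
for i in 1 2 3; do python3 -m handwheel '[{"jaw":0,"x":-0.1,"y":0,"z":0,"ax":0,"ay":0,"az":0},{"jaw":0,"x":-0.2,"y":0,"z":0,"ax":0,"ay":0,"az":0}]' | grep -E 'pos|^force'; done
```

```text
eef_pos: [0.5874, -0.2697, 0.0396]
force: [0.9, -0.9, 0.4]
eef_pos: [0.5868, -0.2682, 0.0389]
force: [-0.0, -1.9, -0.1]
eef_pos: [0.5869, -0.268, 0.039]
force: [0.4, -11.5, -1.6]
```

```bash
python3 -m handwheel '[{"jaw":0,"x":1,"y":0,"z":0,"ax":0,"ay":0,"az":0},{"jaw":0,"x":1.5,"y":0,"z":-4,"ax":0,"ay":0,"az":0},{"jaw":0,"x":1,"y":2,"z":-7,"ax":0,"ay":0,"az":0},{"jaw":0,"x":-1,"y":5,"z":-8,"ax":0,"ay":0,"az":0},{"jaw":0,"x":-4,"y":8,"z":-8,"ax":0,"ay":0,"az":0}]';python3 -m handwheel '[{"jaw":0,"x":-3,"y":3,"z":0,"ax":0,"ay":0,"az":0},{"jaw":0,"x":-5,"y":5.5,"z":2,"ax":0,"ay":0,"az":0},{"jaw":0,"x":-5.5,"y":5.5,"z":5,"ax":0,"ay":0,"az":0},{"jaw":0,"x":-5.5,"y":5.5,"z":8,"ax":0,"ay":0,"az":0},{"jaw":0,"x":-5.5,"y":5.5,"z":8,"ax":0,"ay":0,"az":0}]'; python3 -c "
from h import *
print(to([.510,-.175,.04],-1.509),arm.state()['force'])"
```

```text
clock: 7.2
eef_pos: [0.5063, -0.233, 0.1215]
tool_rot: [0.727, -0.686, 0.003, -0.002]
force: [0.7, 1.1, 0.3]
opening: 0.0008
gripper_force: 0.0
clock: 7.62
eef_pos: [0.4419, -0.1791, 0.0348]
tool_rot: [0.728, -0.686, -0.005, 0.003]
force: [-0.9, 0.1, -1.0]
opening: 0.0006
gripper_force: 0.0
(array([-0.  , -6.82, -0.6 ]), array([ 0.011,  0.003, -0.002])) [-0.92650731  0.11900338 -1.00135384]
```

```bash
python3 -m handwheel '[{"jaw":0,"x":0,"y":-1.5,"z":-0.3,"ax":0,"ay":0,"az":0},{"jaw":0,"x":0,"y":-3,"z":-0.3,"ax":0,"ay":0,"az":0},{"jaw":0,"x":0,"y":-4.5,"z":-0.3,"ax":0,"ay":0,"az":0},{"jaw":0,"x":0,"y":-5.7,"z":-0.3,"ax":0,"ay":0,"az":0},{"jaw":0,"x":0,"y":-6.2,"z":-0.3,"ax":0,"ay":0,"az":0}]';for i in 1 2 3 4; do python3 -m handwheel '[{"jaw":0,"x":0,"y":-0.1,"z":0,"ax":0,"ay":0,"az":0},{"jaw":0,"x":0,"y":-0.2,"z":0,"ax":0,"ay":0,"az":0}]' | grep -E 'pos|^force'; done
```

```text
clock: 8.03
eef_pos: [0.5102, -0.1766, 0.0431]
tool_rot: [0.728, -0.685, 0.0, -0.0]
force: [-2.7, -0.1, 2.7]
opening: 0.0004
gripper_force: 0.9
eef_pos: [0.5107, -0.1763, 0.0424]
force: [-0.8, -0.1, -0.6]
eef_pos: [0.5118, -0.1761, 0.0421]
force: [-0.7, -0.4, 1.2]
eef_pos: [0.5142, -0.1759, 0.0421]
force: [-1.5, -0.9, 1.0]
eef_pos: [0.5153, -0.1758, 0.042]
force: [-5.9, -0.1, 5.3]
```

```bash
for i in 1 2; do python3 -m handwheel '[{"jaw":0,"x":0,"y":-0.1,"z":0,"ax":0,"ay":0,"az":0},{"jaw":0,"x":0,"y":-0.2,"z":0,"ax":0,"ay":0,"az":0}]' | grep -E 'pos|^force'; done
```

```text
eef_pos: [0.5153, -0.1757, 0.042]
force: [-9.6, -0.6, 10.1]
eef_pos: [0.5154, -0.1757, 0.0419]
force: [-13.0, -1.3, 12.0]
```

```bash
python3 -m handwheel '[{"jaw":0,"x":0,"y":1,"z":0,"ax":0,"ay":0,"az":0},{"jaw":0,"x":0,"y":2.5,"z":-3,"ax":0,"ay":0,"az":0},{"jaw":2,"x":-1,"y":2.5,"z":-7,"ax":0,"ay":0,"az":0},{"jaw":3,"x":-4,"y":2.5,"z":-9,"ax":0,"ay":0,"az":0},{"jaw":5,"x":-8,"y":2,"z":-9,"ax":0,"ay":0,"az":0}]';python3 -m handwheel '[{"jaw":6,"x":-30,"y":-8,"z":0,"ax":0,"ay":0,"az":-0.2},{"jaw":6,"x":-30,"y":-8,"z":0,"ax":0,"ay":0,"az":-0.2},{"jaw":6,"x":-30,"y":-8,"z":0,"ax":0,"ay":0,"az":-0.2},{"jaw":6,"x":-30,"y":-8,"z":0,"ax":0,"ay":0,"az":-0.2},{"jaw":6,"x":-30,"y":-8,"z":0,"ax":0,"ay":0,"az":-0.2}]'
python3 - <<'E'
from h import *
from workcell import camera
import cv2
print(to([.5875,.180,.10],-1.310),arm.state()['force'])
c=camera("top");cv2.imwrite("pics/t2.png",cv2.resize(c["img"][180:310,310:490],None,fx=4,fy=4))
E
```

```text
clock: 9.45
eef_pos: [0.4993, -0.0973, 0.1372]
tool_rot: [0.727, -0.686, 0.005, -0.004]
force: [1.0, 0.9, 0.0]
opening: 0.0134
gripper_force: 0.0
clock: 9.87
eef_pos: [0.5377, 0.11, 0.1323]
tool_rot: [0.793, -0.609, 0.0, -0.001]
force: [0.9, -0.7, -0.9]
opening: 0.0457
gripper_force: 0.0
(array([-5.47, -6.61,  3.25]), array([-0.003,  0.001,  0.001])) [ 0.94057677 -0.67189302 -0.89026571]
```

View pics/t2.png

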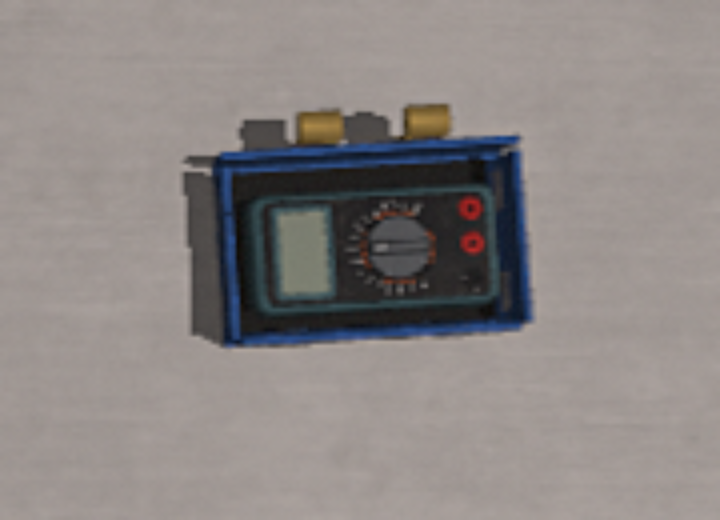

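All three panels stand upright round the meter (blue frame from about (220,150) to (530,345)), with the knuckles at (320,125) and (427,120). Now the lid.

```bash
python3 -m handwheel '[{"jaw":6,"x":-3,"y":-3.5,"z":0,"ax":0,"ay":0,"az":0},{"jaw":6,"x":-5.5,"y":-6.6,"z":1,"ax":0,"ay":0,"az":0},{"jaw":6,"x":-5.5,"y":-6.6,"z":3.2,"ax":0,"ay":0,"az":0},{"jaw":6,"x":-5.5,"y":-6.6,"z":3.2,"ax":0,"ay":0,"az":0},{"jaw":6,"x":-5.5,"y":-6.6,"z":3.2,"ax":0,"ay":0,"az":0}]'
python3 - <<'E'
from h import *
from workcell import camera,find_in
import cv2
print(to([.5875,.180,.015],-1.310),arm.state()['force'])
c=camera("wrist");cv2.imwrite("pics/w3.png",c["img"]);print(c["fx"],c["cx"],c["cy"],c["T_tool_cam"].round(3))
E
```

```text
clock: 10.33
eef_pos: [0.5858, 0.1776, 0.0983]
tool_rot: [0.793, -0.609, -0.001, 0.001]
force: [-0.6, 1.0, -0.8]
opening: 0.0601
gripper_force: 0.0
(array([-0.2 , -0.25,  8.33]), array([ 0.003, -0.001,  0.001])) [-0.57649084  1.02156329 -0.76204991]
371.64829954431775 324.54686266035225 236.2483721063265 [[-0.    -0.963 -0.27   0.074]
 [ 1.    -0.    -0.    -0.001]
 [ 0.    -0.27   0.963 -0.161]
 [ 0.     0.     0.     1.   ]]
```

View pics/w3.png

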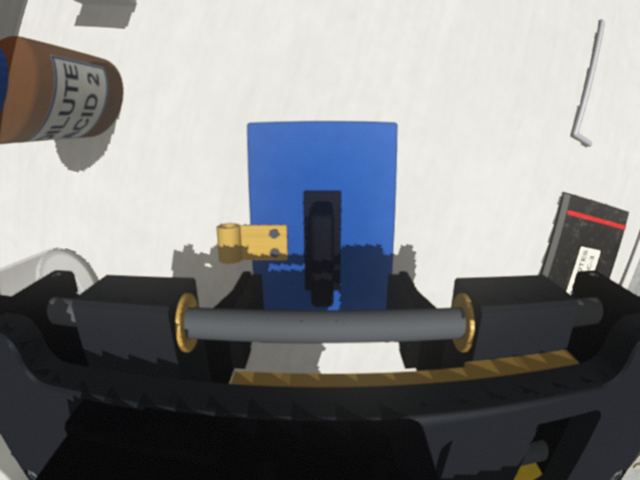

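The fin is centred in the gripper (column 322, upright in the picture) and the knuckle is at (230,242). I'll descend and grip.

```bash
python3 -m handwheel '[{"jaw":6,"x":-0.2,"y":-0.2,"z":4,"ax":0,"ay":0,"az":0},{"jaw":6,"x":-0.2,"y":-0.2,"z":6.5,"ax":0,"ay":0,"az":0},{"jaw":6,"x":-0.2,"y":-0.2,"z":8.1,"ax":0,"ay":0,"az":0},{"jaw":6,"x":-0.2,"y":-0.2,"z":8.1,"ax":0,"ay":0,"az":0},{"jaw":6,"x":-0.2,"y":-0.2,"z":8.1,"ax":0,"ay":0,"az":0}]'; python3 -m handwheel '[{"jaw":3,"x":0,"y":0,"z":0,"ax":0,"ay":0,"az":0},{"jaw":2,"x":0,"y":0,"z":0,"ax":0,"ay":0,"az":0},{"jaw":1.4,"x":0,"y":0,"z":0,"ax":0,"ay":0,"az":0},{"jaw":0.5,"x":0,"y":0,"z":0,"ax":0,"ay":0,"az":0},{"jaw":0.5,"x":0,"y":0,"z":0,"ax":0,"ay":0,"az":0}]' 30;python3 -m handwheel '[{"jaw":0.5,"x":0,"y":0,"z":0,"ax":0,"ay":0,"az":0},{"jaw":0.5,"x":0,"y":0,"z":0,"ax":0,"ay":0,"az":0},{"jaw":0.5,"x":0,"y":0,"z":0,"ax":0,"ay":0,"az":0}]'
```

```text
clock: 10.8
eef_pos: [0.5884, 0.1793, 0.02]
tool_rot: [0.793, -0.609, 0.0, -0.0]
force: [-0.3, -0.0, 0.5]
opening: 0.0602
gripper_force: 0.0
clock: 11.22
eef_pos: [0.5884, 0.1802, 0.0199]
tool_rot: [0.793, -0.609, 0.0, -0.001]
force: [0.1, 0.2, 0.4]
opening: 0.0347
gripper_force: 0.0
clock: 11.47
eef_pos: [0.5879, 0.1799, 0.019]
tool_rot: [0.793, -0.609, -0.0, 0.0]
force: [-2.1, 0.4, 0.8]
opening: 0.0147
gripper_force: 0.6
```

```bash
python3 -m handwheel '[{"jaw":0.5,"x":0,"y":0,"z":0,"ax":0,"ay":0,"az":0},{"jaw":0.5,"x":0,"y":0,"z":0,"ax":0,"ay":0,"az":0},{"jaw":0.5,"x":0,"y":0,"z":0,"ax":0,"ay":0,"az":0},{"jaw":0.5,"x":0,"y":0,"z":0,"ax":0,"ay":0,"az":0}]';python3 -m handwheel '[{"jaw":0.5,"x":0,"y":0,"z":-1,"ax":0,"ay":0,"az":0},{"jaw":0.5,"x":0,"y":0,"z":-4,"ax":0,"ay":0,"az":0},{"jaw":0.5,"x":0,"y":0,"z":-8,"ax":0,"ay":0,"az":0},{"jaw":0.5,"x":0,"y":0,"z":-12,"ax":0,"ay":0,"az":0},{"jaw":0.5,"x":0,"y":0,"z":-13,"ax":0,"ay":0,"az":0}]';python3 -c "
from h import *
print(to([.580,-.171,.15],-1.509),arm.state()['force'])"
```

```text
clock: 11.8
eef_pos: [0.5879, 0.1799, 0.019]
tool_rot: [0.793, -0.609, -0.0, 0.0]
force: [-0.1, -0.4, 1.1]
opening: 0.014
gripper_force: 30.0
clock: 12.22
eef_pos: [0.592, 0.1814, 0.1571]
tool_rot: [0.794, -0.608, 0.004, -0.006]
force: [1.5, 0.7, 0.3]
opening: 0.0135
gripper_force: 30.0
(array([33.72, 10.31,  0.53]), array([-0.013,  0.003,  0.201])) [1.46072837 0.65622562 0.28856941]
```

```bash
python3 -m handwheel '[{"jaw":0.5,"x":2,"y":0.6,"z":0.5,"ax":0,"ay":0,"az":0.02},{"jaw":0.5,"x":5.5,"y":1.8,"z":0.5,"ax":0,"ay":0,"az":0.05},{"jaw":0.5,"x":9,"y":2.8,"z":0.5,"ax":0,"ay":0,"az":0.1},{"jaw":0.5,"x":13,"y":4,"z":0.5,"ax":0,"ay":0,"az":0.15},{"jaw":0.5,"x":17,"y":5.2,"z":0.5,"ax":0,"ay":0,"az":0.2}]';python3 -c "
from h import *
print(to([.578,-.171,.15],-1.509),arm.state()['force'])"
```

```text
clock: 12.63
eef_pos: [0.5813, 0.0012, 0.1442]
tool_rot: [0.728, -0.686, 0.0, -0.0]
force: [1.6, 0.1, -1.2]
opening: 0.0137
gripper_force: 30.0
(array([17.17,  1.36, -0.58]), array([-0.   ,  0.   , -0.002])) [ 1.55645572  0.139833   -1.2387631 ]
```

```bash
python3 -m handwheel '[{"jaw":0.5,"x":4,"y":0.4,"z":-0.5,"ax":0,"ay":0,"az":0},{"jaw":0.5,"x":8,"y":0.7,"z":-0.6,"ax":0,"ay":0,"az":0},{"jaw":0.5,"x":12,"y":1,"z":-0.6,"ax":0,"ay":0,"az":0},{"jaw":0.5,"x":15,"y":1.3,"z":-0.6,"ax":0,"ay":0,"az":0},{"jaw":0.5,"x":17,"y":1.4,"z":-0.6,"ax":0,"ay":0,"az":0}]';python3 -m handwheel '[{"jaw":0.5,"x":0,"y":0,"z":0,"ax":0,"ay":0,"az":0},{"jaw":0.5,"x":0,"y":0,"z":0,"ax":0,"ay":0,"az":0},{"jaw":0.5,"x":0,"y":0,"z":0,"ax":0,"ay":0,"az":0},{"jaw":0.5,"x":0,"y":0,"z":0,"ax":0,"ay":0,"az":0}]'
python3 - <<'E'
from h import *
from workcell import camera,find_in
import cv2,pickle
print(to([.578,-.171,.15],-1.509),arm.state()['force'])
for n in("top","scene","wrist"):
    c=camera(n);pickle.dump(c,open(n+"4.pkl","wb"));im=c["img"]
    if n=="wrist": cv2.imwrite("pics/w4.png",im)
    if n=="scene": a=cv2.resize(im[165:275,250:390],(700,550),interpolation=cv2.INTER_CUBIC);cv2.imwrite("pics/s4.png",a)
    if n=="top": cv2.imwrite("pics/t4.png",cv2.resize(im[170:310,300:490],None,fx=4,fy=4,interpolation=cv2.INTER_CUBIC))
E
```

```text
clock: 13.05
eef_pos: [0.5773, -0.171, 0.1501]
tool_rot: [0.727, -0.686, -0.0, 0.0]
force: [0.4, 0.3, -1.1]
opening: 0.014
gripper_force: 30.0
clock: 13.38
eef_pos: [0.5781, -0.1671, 0.1501]
tool_rot: [0.729, -0.685, -0.0, -0.0]
force: [-0.3, -0.1, -2.3]
opening: 0.014
gripper_force: 30.0
(array([0.39, 0.04, 0.01]), array([-0.,  0.,  0.])) [-0.29509937 -0.0535309  -2.33307583]
```

View pics/w4.png

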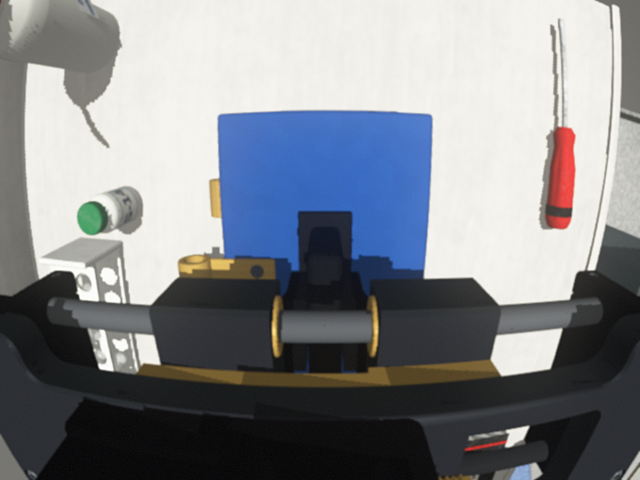

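View pics/s4.png

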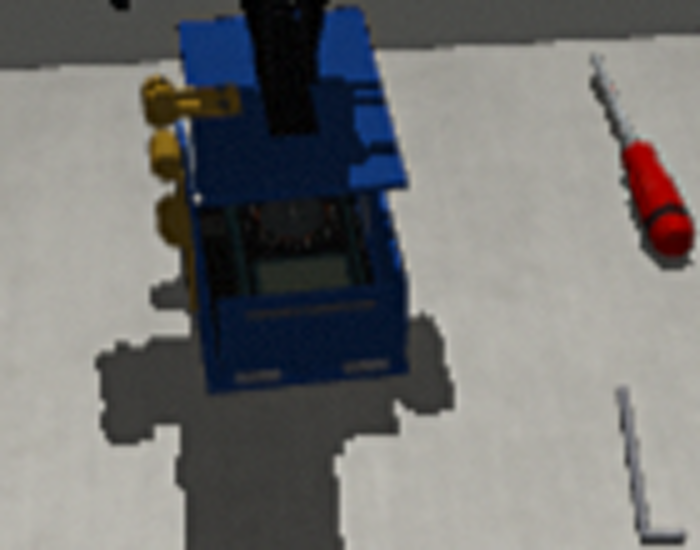

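The wrist view shows the lid square in the grip, its knuckle at (190,265) and the right case knuckle just below the edge at (214,197). The scene view shows the lid above the case with its knuckle behind. Next I'll work out the offsets numerically.

```bash
cat > m.py <<'E'
import pickle,cv2,numpy as np
def cloud(c):
    v,u=np.mgrid[:480,:640];d=c["depth"]
    W=(np.stack([(u-c["cx"])/c["fx"]*d,(v-c["cy"])/c["fy"]*d,d],-1)-c["t"])@c["R"];W[d==0]=np.nan
    return W
def measure(c,zlid):
    W=cloud(c);hsv=cv2.cvtColor(c["img"],cv2.COLOR_BGR2HSV)
    ok=~np.isnan(W[...,0])&(W[...,0]>.45)&(W[...,0]<.70)&(W[...,1]<-.03)&(W[...,1]>-.33)
    b=W[ok&(cv2.inRange(hsv,(95,80,15),(130,255,255))>0)];b=b[abs(b[:,2]-zlid-.006)<.006]
    A=np.c_[b[:,:2]-b[:,:2].mean(0),np.ones(len(b))];pl=np.linalg.lstsq(A,b[:,2],rcond=None)[0]
    print(" lid top plane slopes,z",pl.round(4),"rect",[np.round(x,1) for x in cv2.minAreaRect(b[:,:2].astype(np.float32)*1000)])
    g=W[ok&(cv2.inRange(hsv,(15,80,40),(32,255,255))>0)];g=g[g[:,0]>.6]
    for nm,q in(("lid",g[(g[:,2]>zlid)&(g[:,2]<zlid+.025)&(g[:,1]>-.19)&(g[:,1]<-.145)]),("L",g[(g[:,2]<.094)&(g[:,2]>.078)&(g[:,1]>-.163)]),("R",g[(g[:,2]<.094)&(g[:,2]>.078)&(g[:,1]<-.176)])):
        if len(q)>5: print(" ",nm,len(q),"med",np.median(q,0).round(4),"min",np.percentile(q,3,0).round(4),"max",np.percentile(q,97,0).round(4))
E
python3 - <<'E'
from m import *
for n in("top","scene"):
    for k,z in(("1",.3),("4",.131)):
        if k=="1": 
            c=pickle.load(open(n+"1.pkl","rb"));W=cloud(c)
            try: measure(c,.07)
            except Exception as e: print(e)
        else:
            print(n,k);measure(pickle.load(open(n+"4.pkl","rb")),z)
E
```

```text
lid top plane slopes,z [-0.1403 -0.0116  0.0708] rect [array([ 630.8, -166. ]), array([  4.6, 157.7]), np.float64(3.9)]
  lid 39 med [ 0.6416 -0.1504  0.0873] min [ 0.6329 -0.1896  0.0744] max [ 0.6504 -0.1453  0.093 ]
  L 81 med [ 0.6389 -0.1387  0.0891] min [ 0.6324 -0.1503  0.0818] max [ 0.6478 -0.1279  0.0933]
  R 79 med [ 0.6438 -0.1984  0.0885] min [ 0.6361 -0.2084  0.0811] max [ 0.653  -0.1877  0.0936]
top 4
 lid top plane slopes,z [-0.0103  0.0002  0.1372] rect [array([ 541. , -169.8]), array([ 31.6, 168.6]), np.float64(3.5)]
 lid top plane slopes,z [ 0.0067 -0.1011  0.0772] rect [array([ 636.1, -166.3]), array([61.2,  0. ]), np.float64(93.8)]
  lid 26 med [ 0.646  -0.1865  0.0852] min [ 0.6384 -0.1896  0.0736] max [ 0.6544 -0.1473  0.0911]
  L 42 med [ 0.6436 -0.133   0.0886] min [ 0.636  -0.1473  0.0788] max [ 0.6514 -0.125   0.0924]
  R 43 med [ 0.6466 -0.1936  0.0889] min [ 0.6405 -0.2073  0.0784] max [ 0.6543 -0.1834  0.0915]
scene 4
 lid top plane slopes,z [ 0.003  -0.0026  0.1367] rect [array([ 579.6, -166.2]), array([103.6, 173.8]), np.float64(3.8)]
  lid 115 med [ 0.6375 -0.1589  0.1402] min [ 0.6082 -0.1734  0.134 ] max [ 0.6527 -0.1497  0.1491]
  L 42 med [ 0.6436 -0.1343  0.0889] min [ 0.636  -0.1475  0.079 ] max [ 0.6513 -0.1248  0.0917]
  R 42 med [ 0.6484 -0.192   0.0882] min [ 0.6403 -0.2076  0.0791] max [ 0.6543 -0.1838  0.0917]
```

```bash
python3 -c "
from h import *
print(to([.578,-.171,.15],-1.509))"; python3 -m handwheel '[{"jaw":0.5,"x":0.2,"y":0.1,"z":0.5,"ax":0,"ay":0,"az":0},{"jaw":0.5,"x":0.44,"y":0.18,"z":1.5,"ax":0,"ay":0,"az":0},{"jaw":0.5,"x":0.44,"y":0.18,"z":2.5,"ax":0,"ay":0,"az":0},{"jaw":0.5,"x":0.44,"y":0.18,"z":3,"ax":0,"ay":0,"az":0},{"jaw":0.5,"x":0.44,"y":0.18,"z":3,"ax":0,"ay":0,"az":0}]'; python3 -m handwheel '[{"jaw":0.5,"x":0,"y":0,"z":0,"ax":0,"ay":0,"az":0},{"jaw":0.5,"x":0,"y":0,"z":0,"ax":0,"ay":0,"az":0},{"jaw":0.5,"x":0,"y":0,"z":0,"ax":0,"ay":0,"az":0},{"jaw":0.5,"x":0,"y":0,"z":0,"ax":0,"ay":0,"az":0},{"jaw":0.5,"x":0,"y":0,"z":0,"ax":0,"ay":0,"az":0}]'|grep -E "pos|force";python3 - <<'E'
from m import *
from h import *
from workcell import camera
print(to([.578,-.171,.12],-1.509))
c=camera("scene");pickle.dump(c,open("scene5.pkl","wb"));measure(c,.101)
c=camera("top");pickle.dump(c,open("top5.pkl","wb"));measure(c,.101)
E
```

```text
(array([0.4 , 0.05, 0.01]), array([-0.   ,  0.   ,  0.001]))
clock: 13.95
eef_pos: [0.575, -0.1724, 0.1175]
tool_rot: [0.728, -0.685, -0.002, 0.001]
force: [-1.1, 1.0, -2.4]
opening: 0.0138
gripper_force: 30.0
eef_pos: [0.5768, -0.1725, 0.1204]
force: [0.3, 0.1, -1.0]
gripper_force: 30.0
(array([-0.14, -0.13,  0.04]), array([-0.001, -0.   , -0.001]))
 lid top plane slopes,z [ 0.0047 -0.0026  0.107 ] rect [array([ 581. , -171.4]), array([108.2, 175.4]), np.float64(3.5)]
  lid 116 med [ 0.6366 -0.1646  0.1106] min [ 0.6057 -0.1782  0.1039] max [ 0.6522 -0.1544  0.1202]
  L 40 med [ 0.6435 -0.1318  0.0893] min [ 0.6359 -0.1476  0.0811] max [ 0.6516 -0.1247  0.0932]
 lid top plane slopes,z [ 0.0016 -0.0021  0.1076] rect [array([ 536.7, -174.9]), array([ 30.6, 168.2]), np.float64(0.3)]
```

```bash
cat >> m.py <<'E'
from scipy.optimize import least_squares
def fitk(c,zlo,zhi,y0,y1,guess):
    W=cloud(c);hsv=cv2.cvtColor(c["img"],cv2.COLOR_BGR2HSV)
    q=W[(cv2.inRange(hsv,(12,60,30),(35,255,255))>0)&~np.isnan(W[...,0])]
    yw=.062;X=q[:,0]*np.cos(yw)+q[:,1]*np.sin(yw);Y=-q[:,0]*np.sin(yw)+q[:,1]*np.cos(yw)
    gx=guess[0];m=(q[:,2]>zlo)&(q[:,2]<zhi)&(Y>y0)&(Y<y1)&(abs(X-gx)<.0105)
    X,Y,Z=X[m],Y[m],q[m,2]
    r=least_squares(lambda p:np.hypot(X-p[0],Z-p[1])-.009,guess,loss="soft_l1",f_scale=.001).x
    return len(X),r.round(4),Y.min().round(4),Y.max().round(4),"Xrange",X.min().round(4),X.max().round(4)
E
python3 - <<'E'
from m import *
L=lambda f:pickle.load(open(f,"rb"))
# hole in case-rotated coords
h=np.array([.6455,-.166]);yw=.062;hx=h[0]*np.cos(yw)+h[1]*np.sin(yw);hy=-h[0]*np.sin(yw)+h[1]*np.cos(yw);print(hx,hy)
for f in("scene1.pkl","scene4.pkl","scene5.pkl","top1.pkl","top4.pkl"):
    for nm,a,b in(("L",.016,.045),("R",-.045,-.016)):
        try: print(f,nm,fitk(L(f),.075,.095,hy+a,hy+b,[hx,.082]))
        except Exception as e: print(f,nm,"none")
print("lid4",fitk(L("scene4.pkl"),.13,.155,hy-.02,hy+.022,[hx,.140]))
print("lid5",fitk(L("scene5.pkl"),.10,.125,hy-.02,hy+.02,[hx,.110]))
E
```

```text
0.633974338845083 -0.2056764149968095
scene1.pkl L (58, array([0.6336, 0.083 ]), np.float64(-0.1892), np.float64(-0.1632), 'Xrange', np.float64(0.6263), np.float64(0.6422))
scene1.pkl R (50, array([0.6343, 0.0825]), np.float64(-0.2481), np.float64(-0.2223), 'Xrange', np.float64(0.6266), np.float64(0.6415))
scene4.pkl L (55, array([0.6338, 0.0823]), np.float64(-0.1885), np.float64(-0.1627), 'Xrange', np.float64(0.6259), np.float64(0.6422))
scene4.pkl R (53, array([0.6333, 0.0822]), np.float64(-0.2481), np.float64(-0.2225), 'Xrange', np.float64(0.6254), np.float64(0.6418))
scene5.pkl L (57, array([0.6332, 0.083 ]), np.float64(-0.188), np.float64(-0.1628), 'Xrange', np.float64(0.6262), np.float64(0.6422))
scene5.pkl R (8, array([0.6336, 0.0855]), np.float64(-0.2309), np.float64(-0.2254), 'Xrange', np.float64(0.6281), np.float64(0.6417))
top1.pkl L (75, array([0.6314, 0.0825]), np.float64(-0.1895), np.float64(-0.1667), 'Xrange', np.float64(0.624), np.float64(0.6387))
top1.pkl R (81, array([0.6311, 0.0818]), np.float64(-0.2497), np.float64(-0.2269), 'Xrange', np.float64(0.6236), np.float64(0.64))
top4.pkl L none
top4.pkl R none
lid4 (70, array([0.6345, 0.1404]), np.float64(-0.2165), np.float64(-0.1865), 'Xrange', np.float64(0.6235), np.float64(0.644))
lid5 (65, array([0.6334, 0.1109]), np.float64(-0.2223), np.float64(-0.1931), 'Xrange', np.float64(0.6242), np.float64(0.6418))
```

```bash
python3 -m handwheel '[{"jaw":0.5,"x":-0.15,"y":0,"z":0.3,"ax":0,"ay":0,"az":0},{"jaw":0.5,"x":-0.15,"y":0,"z":0.7,"ax":0,"ay":0,"az":0},{"jaw":0.5,"x":-0.15,"y":0,"z":1.1,"ax":0,"ay":0,"az":0},{"jaw":0.5,"x":-0.15,"y":0,"z":1.4,"ax":0,"ay":0,"az":0},{"jaw":0.5,"x":-0.15,"y":0,"z":1.4,"ax":0,"ay":0,"az":0}]'; python3 -m handwheel '[{"jaw":0.5,"x":0,"y":0,"z":0.4,"ax":0,"ay":0,"az":0},{"jaw":0.5,"x":0,"y":0,"z":0.8,"ax":0,"ay":0,"az":0},{"jaw":0.5,"x":0,"y":0,"z":1.2,"ax":0,"ay":0,"az":0},{"jaw":0.5,"x":0,"y":0,"z":1.4,"ax":0,"ay":0,"az":0},{"jaw":0.5,"x":0,"y":0,"z":1.4,"ax":0,"ay":0,"az":0}]'|grep -E "pos|force";python3 -m handwheel '[{"jaw":0.5,"x":0,"y":0,"z":0,"ax":0,"ay":0,"az":0},{"jaw":0.5,"x":0,"y":0,"z":0,"ax":0,"ay":0,"az":0},{"jaw":0.5,"x":0,"y":0,"z":0,"ax":0,"ay":0,"az":0},{"jaw":0.5,"x":0,"y":0,"z":0,"ax":0,"ay":0,"az":0},{"jaw":0.5,"x":0,"y":0,"z":0,"ax":0,"ay":0,"az":0}]'|grep -E "pos|force|rot";python3 - <<'E'
from m import *
from h import *
from workcell import camera
c=camera("scene");pickle.dump(c,open("scene6.pkl","wb"));measure(c,.073)
s=arm.state();print(s["eef_pos"],s["force"])
cv2.imwrite("pics/s6.png",cv2.resize(c["img"][165:255,265:365],(800,600)[:2],interpolation=cv2.INTER_CUBIC))
for nm,a,b in(("L",.019,.045),("R",-.045,-.019),("lid",-.0155,.0155)): print(nm,fitk(c,.074,.096,-.2057+a,-.2057+b,[.6336,.082]))
c=camera("wrist");cv2.imwrite("pics/w6.png",cv2.resize(c["img"][150:300,120:320],(800,600),interpolation=cv2.INTER_CUBIC))
E
```

```text
clock: 14.88
eef_pos: [0.5757, -0.1709, 0.1048]
tool_rot: [0.728, -0.685, -0.001, 0.001]
force: [0.2, 0.5, -2.0]
opening: 0.0135
gripper_force: 30.0
eef_pos: [0.576, -0.171, 0.0912]
force: [0.5, 0.3, -1.5]
gripper_force: 30.0
eef_pos: [0.5766, -0.1711, 0.0922]
tool_rot: [0.728, -0.685, 0.0, -0.0]
force: [-0.6, 0.2, -1.9]
gripper_force: 30.0
 lid top plane slopes,z [ 0.0007 -0.004   0.0788] rect [array([ 581.9, -169.1]), array([109.9, 172.8]), np.float64(3.5)]
  lid 113 med [ 0.638  -0.1657  0.0836] min [ 0.606  -0.188   0.0796] max [ 0.6518 -0.1462  0.0916]
  L 86 med [ 0.6409 -0.1463  0.0864] min [ 0.6076 -0.1626  0.0789] max [ 0.6518 -0.1254  0.0919]
  R 45 med [ 0.6458 -0.1926  0.0884] min [ 0.6282 -0.2075  0.0797] max [ 0.6545 -0.1777  0.0912]
[ 0.57653647 -0.17101104  0.09217184] [ 0.61148343  0.19039547 -1.63666582]
L (56, array([0.6329, 0.082 ]), np.float64(-0.186), np.float64(-0.1638), 'Xrange', np.float64(0.6251), np.float64(0.6422))
R (35, array([0.6332, 0.0809]), np.float64(-0.2482), np.float64(-0.2273), 'Xrange', np.float64(0.6266), np.float64(0.6417))
lid (45, array([0.6334, 0.0821]), np.float64(-0.2212), np.float64(-0.1903), 'Xrange', np.float64(0.6234), np.float64(0.6411))
```

View pics/s6.png

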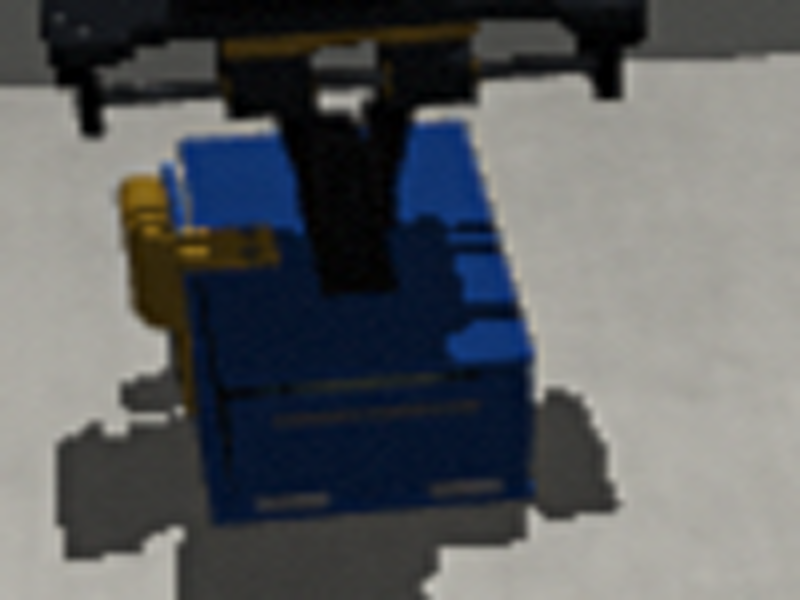

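View pics/w6.png

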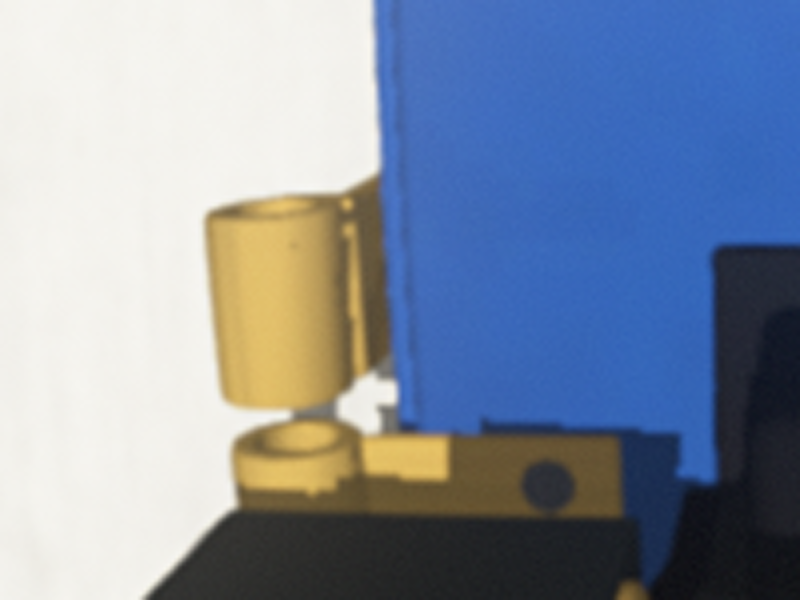

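The lid knuckle (wrist crop, about (298,450)) sits in line with the case's right knuckle (about (280,300)) with a visible gap between them. The fitted axes agree within about 0.5 mm in x and 1 mm in z. The wrist carries only the lid's weight, so nothing is touching.

```bash
python3 -c "
from workcell import arm
print(arm.sign_off())"
```

```text
the job is handed in; nothing more can be done
None
```

I raised all three case panels against their stops and handed the job in with the lid held level over the case. Its knuckle sits between the two case knuckles, with the hinge holes measured within about 1 mm of each other and nothing touching; I haven't seen the judge's result.

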